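Shut the draught shield and tare the balance

ROBOT

A 6-joint arm with a two-finger parallel gripper is mounted at the origin on a cart in front of the work surface, level with it; the furniture and walls round the work are solid. World frame = base frame: x ahead of the robot, y to its left, z up, the work surface at z = 0. Lengths are in m, angles in rad, forces in N, time in s.
With the tool pointing down it reaches from about 0.375 to 0.975 m from the base axis. Payload 3.8 kg.
Tool frame: the origin (TCP) lies on the centre line of the jaws, within the pads' length; the fingertips stand 14 mm ahead of it and the grasp point (between the pads) lies 5 mm behind it; z points along the fingers, y is the line along which they close (so a half turn about z gives the same grasp; the last joint's range is limited). The gripper opens to 85 mm and grips with 20 to 120 N. Pads are 22 mm wide; open, the fingers measure 114 mm over their backs; the gripper's body (76 mm by 85 mm) begins 54 mm behind the grasp point. The pads swing forward as they close: fully open they stand 13 mm farther back than shut.
Start: joints at [1.082, 0.264, 1.604, -0, 1.274, -0.037], TCP at [0.295, 0.607, 0.245] pointing down, gripper open.
Joint ranges: [-2.63, 2.63], [-0.94, 2.18], [0.31, 2.57], [-1.31, 4.45], [0, 2.66], [-2.55, 2.55]. Speed limits (rad/s): [2.57, 2.57, 3.14, 3.14, 3.14, 3.14].

INTERFACE

Orientations are given as a rotation vector (axis times angle).
In Python, from workcell import bot, eyes, spot_in gives the robot as it stands.
- The arm moves only by the tool carry_out, never from a script. Its argument "series" is text: rows parted by semicolons, each of 4 numbers parted by spaces: the shift along the world's x, y, z in m, then the turn about the world's z in degrees. In form: tx ty tz roll; .... A call has 1 to 20 rows; each row shifts and turns the commanded pose from where the row before left it; what a row does not reach is not made up. A row lasts 1/8 s, in which the tool goes at most 62.5 mm and 10.7 degrees, less where a joint would pass 70% of its speed; a pose out of reach is approached as far as the arm can. A call is refused whole if a number of a shift passes 0.0625 or a number of a turn 10.7, either way. A call with a gripper value outside its range is refused whole. "jaw" is the gripper command: -1 is shut, 1 is fully open, values between are in proportion, set as the call begins (left out, the last holds). The fingers move at their own pace and stop on an object; "grip_force" is the grip in N (left out, the last holds). Time passes only in rows, so rows that do not move let the fingers close. It gives the time, the measured TCP pose, the force, the opening and the grip force at its end, in the units of the state.
- bot.read_state(): the state, without advancing time (a new reading comes with each control period).
- eyes.read_camera(name): name is "side" or "top" or "wrist"; returns (picture, depth): 420x560x3 uint8, blue, green, red; 420x560 float32, m along the optical axis (not along the pixel's ray), 0 where there is no reading.
- eyes.get_calibration(name): a dict with "K" (3x3 intrinsics, pixels), "position" and "rotation" of the camera in the world; the wrist camera has in their place "T_tool_cam" (4x4, takes a point from camera to tool coordinates, whose origin is the TCP and whose axes are the flange's). Camera axes: x right, y down, z forward; pixel columns grow to the right and rows downward; lengths in m; the calibration is good to about 2 mm. A picture is of the moment at which its call begins: read the wrist's pose just before it. get_calibration takes no time and is no camera call.
- bot.finish_job(): hands the job in; it is judged then, once.
Trained networks look in the newest picture that a camera, given by its name, has taken for a name from the list of things; names that differ only in an ending like _2 or _b are one class to them, and where a whole thing is asked for, a point or a joint stands for the part that bears it (a point fixed in the world has none). Each returns a list of dicts, best first, with "score" (0 to 1); they miss things now and then, are a little off and sometimes report something else, mostly with a low value. They report only what shows in the picture. A call takes as long as a camera call. They do not tell look-alikes from the thing itself.
- spot_in(camera, target): "rect" ([centre column, centre row, width, height] in pixels, round what is visible of it).
The state is a dict: "time": time; "q": joint angles; "joint_vel": joint speeds; "joint_torque": joint torques, N m; "tool_pos": TCP position; "tcp_rot": TCP orientation; "wrist_force": force on the tool from outside, world axes, zero at the start; "torque": the same for the moment, N m; "width": opening from 0.0 (shut) to 1.0 (fully open); "grip_force": force on a finger pad.
Only numpy, scipy, OpenCV 4.12 (cv2) and the standard library are available. Lean on these libraries where they do the work, as an engineer would, in place of code of your own. Each camera call takes 0.05 s, during which the arm holds its last target. There are 200 camera calls.

TASK

The empty crucible stands on the pan of the precision balance, ready for metal to be weighed into it. With the fingertips gently push the clear draught shield down until it is fully shut, then lightly press the blue tare key all the way down, let it spring back and withdraw. Do not slam the shield, lean on the balance or shift it, do not touch the crucible or the pan, press neither of the other two keys, and leave the mould, the flux bottle and the tweezers where they are.

Things in the scene. Friction and masses are not known exactly. Their poses are not given: they have to be found in the camera images.
- balance: white precision balance, 250 (x) x 190 (y) x 52 mm high, about 1.8 kg, standing loose on four rubber feet. Origin on the bench under the middle of the case; its x axis points to its back, y to its left as seen from its front, z up. The front 100 mm is a panel that rises to the back at 13.5 deg, with three keys in a row near the front edge and the display behind them; behind x = -40 mm the case top is flat, 52 mm above the bench
- shield_hinge (a point): middle of the shield's hinge line, 95 mm behind and 53 mm above the balance's origin; same axes as the balance; the line runs along y
- shield_pad (a point): middle of the upper face of the black ribbed finger pad (26 x 70 mm) on the shield's top, by its front edge. The point turns with the shield: z is the outward normal of the shield's top, x points to the hinge side. With the shield shut the pad lies 113 mm in front of the hinge and 62 mm above it
- shield (a joint): draught shield: clear hood with grey edges, 130 x 130 mm and 60 mm high, walls 3 mm, open below, hinged at its lower back edge. Value in rad: 0 shut (lower rim on the case), growing as its front swings up and back, at most 1.5. The hinge is stiff enough (about 0.09 N m) to stay at any angle; a push of about 1 N at the pad moves it
- tare_key (a joint): travel of the blue key in m: 0 up, 0.004 fully down. A spring pushes it back: 1.4 N at the start, 4.2 N fully down, then a hard stop. It counts as pressed beyond 0.003
- tare_key_top (a point): middle of the upper face of the blue tare key with a white bar (22 mm front to back, 32 mm wide, standing 6 mm out of the panel), the right-hand one seen from the front. z is its outward normal, 13.5 deg from vertical; it moves along -z
- unit_key (a joint): travel of the grey middle key in m, sprung like the blue one; to be left alone
- power_key (a joint): travel of the red left-hand key in m, sprung like the blue one; to be left alone. The keys' middles are 57 mm apart
- pan: steel pan of 91 mm diameter under the shield, 30 mm behind the balance's origin; its top is 60 mm above the bench. Origin at its underside's centre
- crucible: round grey-brown fired clay crucible, 68 mm in diameter and 36 mm high, standing loose on the pan. Origin at the centre of its underside
- ingot_mould: dark steel ingot mould, 36 x 100 x 22 mm, beside the balance. Origin at the centre of its underside, long side along y
- flux_dropper: brown dropper bottle, 33 mm wide and 102 mm high, beside the balance. Origin at the centre of its underside
- tweezers: steel tweezers, 122 x 9 x 12 mm, lying beside the balance. Origin at the centre of the underside, long side along x
There are look-alikes about, which are no part of the job. Leave any green or turquoise look-alike of the crucible alone.

How it is judged:
By the outcome, as a careful person would: the job done as asked, in the order asked, and still so for the second after the job is handed in, with the robot touching nothing.
It also fails if it takes over 45 s, if anything falls off the work surface, if the arm or the gripper's body presses on something with over 40 N, if the wrist force passes 120 N, or if a joint passes its speed limit or range.

## Working session

There is one attempt and no reset: what is moved stays moved. The work goes in short steps, Python scripts to look and compute and a tool call to move; the robot and the scene stay as the last step left them, time stands still between calls to the robot, and variables do not carry over. Pictures are saved under pics/ and viewed, at most 10 in all, crops included, and the job is handed in when it is done.

Besides the shell and the picture viewer there is one more tool, called after ">>>" in YAML: its name, and indented under it one key for each argument. carry_out: Moves the arm, as the interface text tells. Its arguments: {"type":"object","properties":{"series":{"type":"string"},"jaw":{"type":"number"},"grip_force":{"type":"number"}},"required":["series"]}

```bash
mkdir -p pics; cat > h.py <<'E'
import numpy as np, cv2
from workcell import bot, eyes, spot_in
def cam(n):
    c=eyes.get_calibration(n); p,d=eyes.read_camera(n); return p,d,np.array(c["K"]),np.array(c["position"]),np.array(c["rotation"])
def cloud(d,K,P,R):
    v,u=np.mgrid[:d.shape[0],:d.shape[1]]
    c=np.stack([(u-K[0,2])/K[0,0]*d,(v-K[1,2])/K[1,1]*d,d],-1)
    return c@(R if R.shape==(3,3) else cv2.Rodrigues(R)[0]).T+P
E
python3 - <<'E'
from h import *
for n in("top","side"):
    p,d,K,P,R=cam(n); cv2.imwrite(f"pics/{n}0.png",p); np.savez(f"{n}0.npz",p=p,d=d,K=K,P=P,R=R)
    print(n,P,R.round(3).tolist(),K.round(1).tolist())
    w=cloud(d,K,P,R)
    for t in("balance","shield_pad","tare_key","unit_key","power_key","crucible","pan","ingot_mould","flux_dropper","tweezers"):
        for r in spot_in(n,t)[:3]:
            c=np.round(r["rect"]).astype(int); print(t,round(r["score"],2),c.tolist(),w[min(c[1],419),min(c[0],559)].round(3))
print(bot.read_state())
E
```

```text
top [0.39572279 0.04856959 1.17886706] [-2.172, 2.127, -0.139] [[495.0, 0.0, 282.5], [0.0, 495.0, 204.7], [0.0, 0.0, 1.0]]
balance 0.78 [282, 200, 84, 132] [0.555 0.057 0.074]
shield_pad 0.71 [278, 156, 61, 42] [0.629 0.066 0.191]
tare_key 0.51 [310, 252, 14, 12] [ 0.441 -0.009  0.041]
power_key 0.68 [283, 201, 87, 131] [0.554 0.055 0.07 ]
power_key 0.42 [257, 256, 9, 11] [0.43  0.112 0.034]
crucible 0.9 [378, 210, 32, 28] [ 0.545 -0.171  0.01 ]
crucible 0.86 [205, 166, 29, 31] [0.644 0.245 0.009]
crucible 0.85 [280, 194, 34, 34] [0.57  0.062 0.067]
pan 0.94 [279, 193, 40, 37] [0.572 0.064 0.068]
ingot_mould 0.9 [352, 178, 46, 20] [ 0.621 -0.109  0.01 ]
flux_dropper 0.77 [213, 214, 17, 16] [0.52  0.211 0.077]
side [ 0.34506795 -0.74633681  0.52148051] [-2.064, 0.259, -0.181] [[399.0, 0.0, 275.1], [0.0, 399.0, 211.6], [0.0, 0.0, 1.0]]
balance 0.77 [270, 205, 134, 114] [0.554 0.044 0.087]
shield_pad 0.62 [305, 184, 59, 77] [0.621 0.002 0.153]
shield_pad 0.41 [318, 270, 29, 36] [ 0.611 -0.134  0.021]
tare_key 0.65 [228, 240, 13, 15] [ 0.446 -0.006  0.038]
unit_key 0.68 [245, 279, 56, 12
[... 715 characters left out ...]
  0.   ]
{'time': 1.1, 'q': array([ 1.08212827e+00,  2.63894869e-01,  1.60399347e+00, -1.07088854e-05,
        1.27370026e+00, -3.68666479e-02]), 'joint_vel': array([-9.45906221e-05, -3.32993000e-04, -1.07642991e-03,  3.62787744e-04,
       -4.52682908e-04, -3.76456356e-04]), 'joint_torque': array([ 8.50440938e-05, -5.15068746e+01, -3.67739797e+01, -3.06353350e-04,
        7.92304254e-04,  2.35270726e-06]), 'tool_pos': array([0.29467971, 0.60727768, 0.24528671]), 'tcp_rot': array([7.03660098e-01, 3.06176389e+00, 1.97830981e-06]), 'wrist_force': array([-0.37428742, -0.20362566,  0.40497096]), 'torque': array([0.0138512 , 0.01873439, 0.03939531]), 'grip_force': 0.0, 'width': 0.996420706580282}
```

View pics/top0.png

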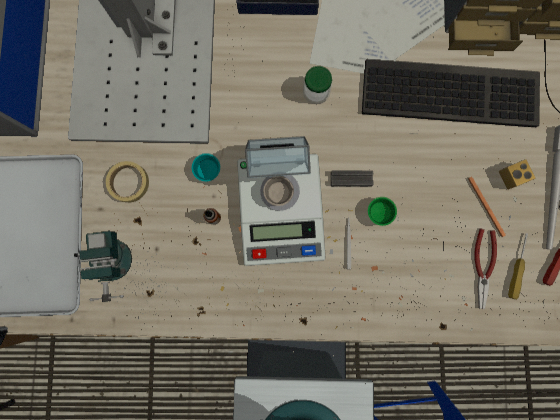

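View pics/side0.png

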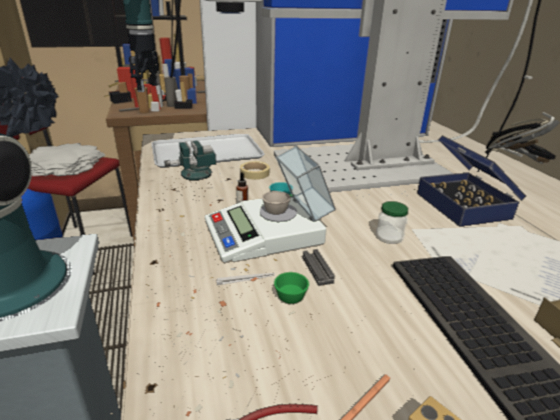

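```bash
python3 - <<'E'
from h import *
for n in("top","side"):
    z=np.load(n+"0.npz");p,d=z["p"],z["d"];w=cloud(d,z["K"],z["P"],z["R"])
    hsv=cv2.cvtColor(p,cv2.COLOR_BGR2HSV);H,S,V=[hsv[...,i].astype(int) for i in range(3)]
    box=(w[...,0]>.38)&(w[...,0]<.78)&(w[...,1]>-.06)&(w[...,1]<.17)&(w[...,2]>.0)
    for nm,m in(("blue",(abs(H-110)<12)&(S>130)),("red",((H<8)|(H>172))&(S>130)),("black",(V<60)&(w[...,2]>.09))):
        m=m&box; q=w[m]; v,u=np.nonzero(m)
        if len(q): print(n,nm,len(q),"px",np.median(u),np.median(v),"med",np.median(q,0).round(4),"mid",((np.percentile(q,3,0)+np.percentile(q,97,0))/2).round(4),np.ptp(q,0).round(3))
    m=box&(abs(w[...,2]-.052)<.006)&(S<50)&(V>150); q=w[m]
    print(n,"case",len(q),q[:,2].mean(),cv2.minAreaRect((q[:,:2]*1000).astype(np.float32)))
    q=w[box&(w[...,2]>.11)]
    print(n,"shield",len(q)); 
    if len(q): print(np.percentile(q,[2,50,98],axis=0).round(3).tolist())
    cr=(p[120:275,225:340] if n=="top" else p[135:265,195:340]); cv2.imwrite(f"pics/{n}crop.png",cv2.resize(cr,None,fx=5,fy=4.5 if n=="x" else 3.8 if n=="top" else 5*.88,interpolation=cv2.INTER_CUBIC))
E
```

```text
top blue 137 px 308.0 249.0 med [ 0.4437 -0.0024  0.0388] mid [0.4254 0.0138 0.6062] [0.253 0.102 1.151]
top red 128 px 258.0 253.0 med [0.4362 0.1098 0.0384] mid [0.4353 0.1084 0.0376] [0.05  0.075 1.151]
top black 275 px 281.0 146.0 med [0.3957 0.0486 1.1789] mid [0.5303 0.0744 0.658 ] [0.3   0.129 1.088]
top case 2360 0.05163757879402877 ((573.734375, 61.924808502197266), (168.48838806152344, 186.86180114746094), 6.0142974853515625)
top shield 3268
[[0.396, 0.006, 0.126], [0.611, 0.049, 0.189], [0.678, 0.13, 1.179]]
side blue 76 px 228.5 242.0 med [ 0.4457 -0.0125  0.037 ] mid [ 0.4455 -0.008   0.036 ] [0.021 0.032 0.012]
side red 60 px 217.0 217.0 med [0.4355 0.101  0.0369] mid [0.4353 0.1055 0.0358] [0.02  0.036 0.008]
side case 1530 0.05076144007418054 ((578.648681640625, 60.941158294677734), (167.4623565673828, 191.8582305908203), 5.989502906799316)
side shield 1663
[[0.593, -0.001, 0.113], [0.629, 0.008, 0.173], [0.676, 0.13, 0.195]]
```

View pics/topcrop.png

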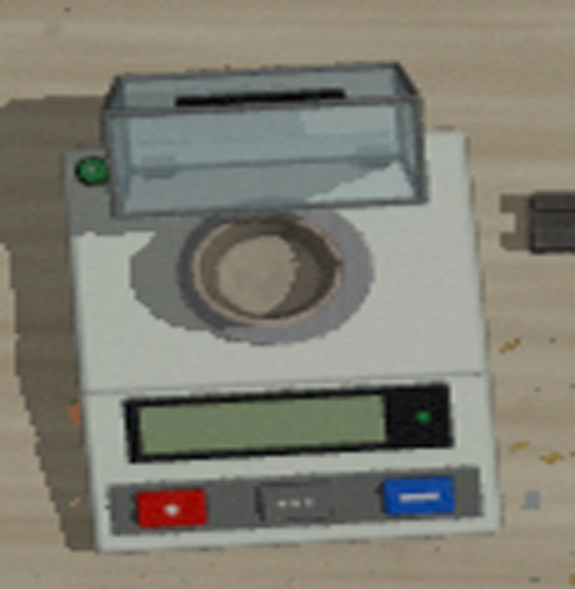

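View pics/sidecrop.png

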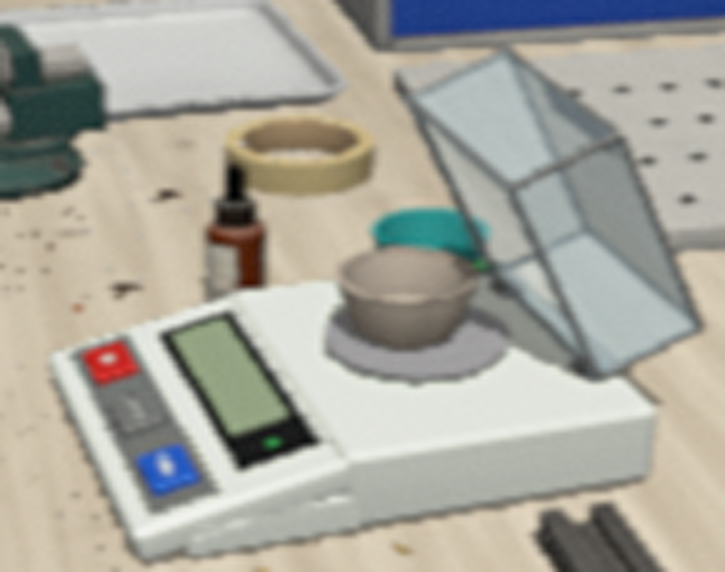

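```bash
python3 - <<'E'
from h import *
a=np.deg2rad(5.3);Rz=np.array([[np.cos(a),np.sin(a)],[-np.sin(a),np.cos(a)]]);O=np.array([.5337,.0576])
for n in("top","side"):
    z=np.load(n+"0.npz");d=z["d"];w=cloud(d,z["K"],z["P"],z["R"])
    w=w[(d>.1)&(w[...,0]>.38)&(w[...,0]<.78)&(w[...,1]>-.06)&(w[...,1]<.19)&(w[...,2]<.25)]
    b=np.c_[(w[:,:2]-O)@Rz.T,w[:,2]]*1000
    f=b[(abs(b[:,2]-52)<4)&(abs(b[:,1])<105)]
    print(n,"flat x",np.percentile(f[:,0],[.5,1,2,98,99,99.5]).round(1),"y",np.percentile(f[:,1],[.5,1,2,98,99,99.5]).round(1))
    for lo in(-35,35): # yaw from side edges
        pass
    xs=np.arange(-30,110,20)
    for s in(1,-1):
        e=[np.percentile(s*f[abs(f[:,0]-x)<10][:,1],98)*s for x in xs if (abs(f[:,0]-x)<10).sum()>20]
        print(" edge",s,np.round(e,1))
    p=b[(b[:,2]>58)&(b[:,2]<64)&(abs(b[:,0]-30)<60)&(abs(b[:,1])<50)]
    print(" pan x",np.percentile(p[:,0],[1,99]).round(1),"y",np.percentile(p[:,1],[1,99]).round(1))
    s=b[(b[:,2]>70)&(b[:,1]<-45)]
    print(" shield right wall",len(s),"y",np.percentile(s[:,1],[2,50,98]).round(1),cv2.minAreaRect(s[:,[0,2]].astype(np.float32)))
    if n=="side":print(cv2.boxPoints(cv2.minAreaRect(s[:,[0,2]].astype(np.float32))))
    s=b[b[:,2]>75];s=s[s[:,2]>np.percentile(s[:,2],99)]
    print(" zmax",s.mean(0).round(1), "y range all",np.percentile(b[b[:,2]>110][:,1],[1,99]).round(1))
print(np.array(eyes.get_calibration("wrist")["T_tool_cam"]).round(3))
E
```

```text
top flat x [-43.8 -41.  -37.5 118.4 123.9 126.7] y [-91.8 -91.2 -89.8  92.9  94.   94.7]
 edge 1 [87.4 91.3 92.8 92.  93.1 92.7 93.2]
 edge -1 [-85.7 -88.2 -89.2 -90.2 -89.9 -89.7 -90.8]
 pan x [ 2.4 79.4] y [-41.2  44.7]
 shield right wall 355 y [-63.8 -54.4 -45.4] ((110.69193267822266, 127.43286895751953), (62.12788391113281, 133.2056884765625), 23.524091720581055)
 zmax [111.2   3.  198.4] y range all [-62.8  65.6]
side flat x [-33.  -30.4 -28.2 119.  123.6 125.9] y [-94.  -93.3 -92.7  84.   88.3  89.8]
 edge 1 [ 79.3  87.9  88.2  87.7 -35.7 -32.   43.6]
 edge -1 [-89.1 -92.1 -91.8 -92.9 -93.4 -92.2 -93. ]
 pan x [ 3.  87.9] y [-44.   30.4]
 shield right wall 1309 y [-66.8 -64.  -49.9] ((112.42565155029297, 124.35335540771484), (61.78642272949219, 132.42637634277344), 23.814085006713867)
[[ 57.427757 172.45543 ]
 [110.89759   51.303772]
 [167.42355   76.25128 ]
 [113.95371  197.40294 ]]
 zmax [112.4  -3.8 195.5] y range all [-66.8  64.9]
[[-0.001 -0.965 -0.263  0.066]
 [ 1.    -0.001  0.     0.001]
 [-0.    -0.263  0.965 -0.128]
 [ 0.     0.     0.     1.   ]]
```

>>> carry_out:
  series: "0.033 -0.0445 0.01 3; 0.033 -0.0445 0 4; 0.033 -0.0445 0 4; 0.033 -0.0445 0 4; 0.033 -0.0445 0 4; 0.033 -0.0445 0 4; 0.033 -0.0445 0 4; 0.033 -0.0445 0 4; 0.033 -0.0445 0 0; 0.033 -0.0445 0 0; 0.033 -0.0445 0 0; 0.0275 -0.046 0 0; 0 0 0 0"
  jaw: -1
  grip_force: 20

```text
time: 2.72
tool_pos: [0.6868, 0.0679, 0.2549]
tcp_rot: [-0.133, 3.139, -0.002]
wrist_force: [0.2, 0.4, 0.2]
width: -0.001
grip_force: 0.0
```

>>> carry_out:
  series: "0 0.001 -0.02 0; 0 0.001 -0.02 0; 0 0.001 -0.016 0; 0 0 0 0"

```text
time: 3.22
tool_pos: [0.6831, 0.0757, 0.196]
tcp_rot: [0.142, -3.133, 0.0]
wrist_force: [0.4, -0.1, 0.0]
width: -0.002
grip_force: 0.0
```

```bash
python3 - <<'E'
from h import *
p,d,K,P,R=cam("side"); cv2.imwrite("pics/side1.png",cv2.resize(p[75:265,195:375],None,fx=4,fy=3.1,interpolation=cv2.INTER_CUBIC))
print(bot.read_state()["tool_pos"],bot.read_state()["wrist_force"])
E
```

```text
[0.68411388 0.07556318 0.19766591] [-0.22417486 -0.57810704  0.30892941]
```

View pics/side1.png

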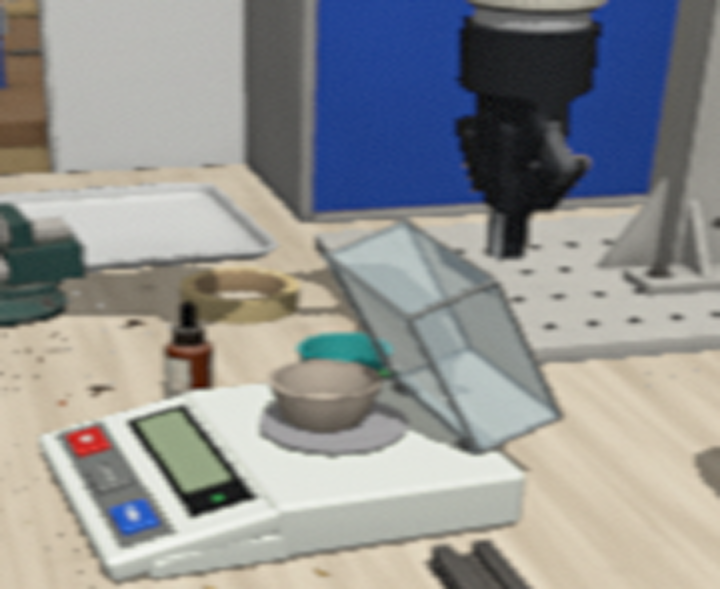

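>>> carry_out:
  series: "-0.007 -0.0007 0 0; -0.007 -0.0007 0 0; -0.007 -0.0006 0 0; -0.0069 -0.0006 0.0003 0; -0.0069 -0.0006 0 0; -0.0069 -0.0006 -0.0004 0; -0.0069 -0.0006 -0.0007 0"

```text
time: 4.15
tool_pos: [0.6363, 0.0703, 0.1988]
tcp_rot: [-0.14, 3.138, -0.0]
wrist_force: [0.9, 0.4, 1.1]
width: -0.003
grip_force: 0.6
```

```bash
cat >> h.py <<'E'
def theta(save=None):
    a=np.deg2rad(5.3);Rz=np.array([[np.cos(a),np.sin(a)],[-np.sin(a),np.cos(a)]]);O=np.array([.5476,.0589])
    p,d,K,P,R=cam("side"); w=cloud(d,K,P,R)
    b=np.concatenate([(w[...,:2]-O)@Rz.T,w[...,2:]],-1)*1000
    s=b[(d>.1)&(abs(b[...,0]-60)<130)&(b[...,2]>60)&(b[...,2]<205)&(b[...,1]<-55)&(b[...,1]>-72)]
    r=cv2.minAreaRect(s[:,[0,2]].astype(np.float32)); c=np.array(r[0])-[95.5,53]
    print("shield rect",np.round(np.r_[r[0],r[1],r[2]],1),"theta",np.round(155.2-np.degrees(np.arctan2(c[1],c[0])),1))
    if save: cv2.imwrite(save,cv2.resize(p[75:265,195:375],None,fx=4,fy=3.1,interpolation=cv2.INTER_CUBIC))
    s=bot.read_state(); print(s["time"],s["tool_pos"].round(4),s["wrist_force"].round(2))
E
python3 - <<'E'
from h import *
theta("pics/side2.png")
E
```

```text
shield rect [ 84.9 122.5  60.3 134.9  34.5] theta 56.5
4.2 [0.6353 0.0703 0.1984] [-0.64 -0.44  1.51]
```

View pics/side2.png

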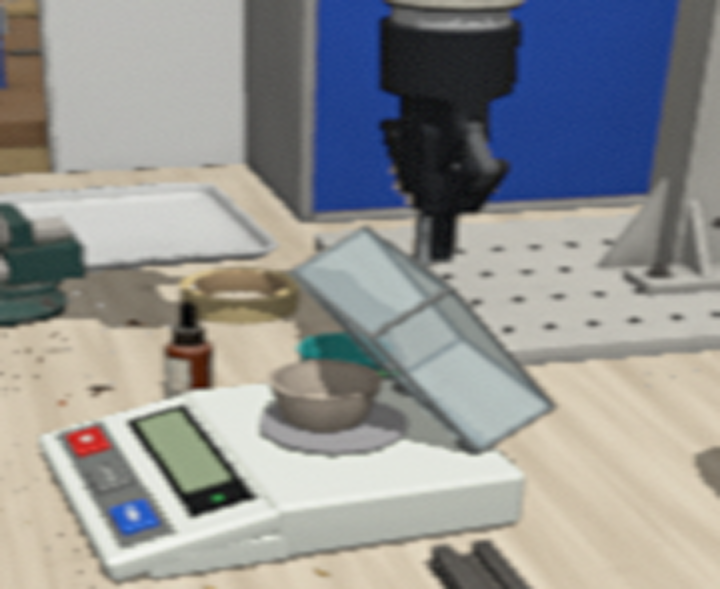

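>>> carry_out:
  series: "-0.0068 -0.0006 -0.0011 0; -0.0067 -0.0006 -0.0015 0; -0.0066 -0.0006 -0.0018 0; -0.0065 -0.0006 -0.0022 0; -0.0064 -0.0006 -0.0025 0; -0.0063 -0.0006 -0.0028 0; -0.0061 -0.0006 -0.0032 0; -0.0059 -0.0006 -0.0035 0; -0.0058 -0.0005 -0.0038 0; -0.0055 -0.0005 -0.0041 0"

```text
time: 5.45
tool_pos: [0.5735, 0.0645, 0.1716]
tcp_rot: [0.14, -3.138, 0.0]
wrist_force: [-0.3, 0.7, 1.3]
width: -0.004
grip_force: 0.5
```

```bash
python3 -c "
from h import *
theta()"
```

```text
shield rect [ 50.3 107.6  61.6 133.6  65.2] theta 25.6
5.5 [0.5724 0.0644 0.1708] [-0.85  0.12 -0.13]
```

>>> carry_out:
  series: "-0.0045 -0.0004 -0.0036 0; -0.0043 -0.0004 -0.0038 0; -0.0041 -0.0004 -0.004 0; -0.004 -0.0004 -0.0042 0; -0.0038 -0.0003 -0.0043 0; -0.0036 -0.0003 -0.0045 0; -0.0014 -0.0001 -0.0018 0; -0.0013 -0.0001 -0.0019 0"

```text
time: 6.5
tool_pos: [0.547, 0.0621, 0.1438]
tcp_rot: [-0.14, 3.138, -0.0]
wrist_force: [-0.9, 0.2, 1.4]
width: -0.002
grip_force: 0.4
```

```bash
python3 -c "
from h import *
theta()"
```

```text
shield rect [ 36.   91.2  62.8 131.8  82. ] theta 7.9
6.55 [0.5467 0.0621 0.1435] [ 0.58 -0.25  0.88]
```

>>> carry_out:
  series: "-0.0013 -0.0001 -0.0019 0; -0.0013 -0.0001 -0.0019 0; -0.0012 -0.0001 -0.0019 0; -0.0012 -0.0001 -0.002 0; -0.0012 -0.0001 -0.002 0; -0.0006 0 -0.001 0; 0 0 -0.001 0; 0 0 0 0"

```text
time: 7.55
tool_pos: [0.5402, 0.0617, 0.1321]
tcp_rot: [-0.14, 3.138, 0.0]
wrist_force: [0.8, 0.7, 0.0]
width: -0.002
grip_force: 0.0
```

```bash
python3 -c "
from h import *
theta()"
```

```text
shield rect [ 34.6 130.3 145.4 131.6  87.2] theta 27.0
7.6 [0.5403 0.0617 0.1321] [-0.55  0.77 -0.02]
```

>>> carry_out:
  series: "0 0 -0.0005 0; 0 0 -0.0005 0; 0 0 -0.0005 0; 0 0 -0.0005 0; 0 0 -0.0005 0; 0 0 0 0"

```text
time: 8.35
tool_pos: [0.5402, 0.0617, 0.1296]
tcp_rot: [-0.14, 3.138, -0.0]
wrist_force: [1.0, 0.5, 0.0]
width: 0.004
grip_force: 0.0
```

>>> carry_out:
  series: "0 0 -0.0005 0; 0 0 -0.0005 0; 0 0 -0.0005 0; 0 0 0 0"

```text
time: 8.85
tool_pos: [0.5402, 0.0617, 0.129]
tcp_rot: [-0.14, 3.138, -0.0]
wrist_force: [-2.4, -0.7, 5.7]
width: 0.001
grip_force: 2.9
```

```bash
python3 -c "
from h import *
theta()
p=eyes.read_camera('side')[0];cv2.imwrite('pics/side3.png',cv2.resize(p[135:265,195:340],None,fx=5,fy=4.4,interpolation=cv2.INTER_CUBIC))"
```

```text
shield rect [ 31.9 132.2 144.8 131.6  89.8] theta 26.4
8.9 [0.5402 0.0617 0.1289] [-2.64 -0.75  6.47]
```

View pics/side3.png

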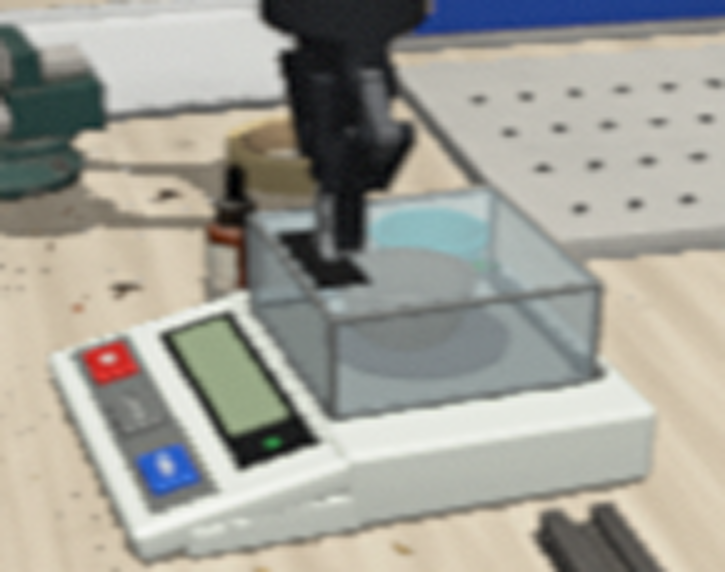

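>>> carry_out:
  series: "0 0 0.003 0; 0 0 0.01 0; 0 0 0.02 0; -0.025 -0.017 0 0; -0.025 -0.0175 0 0; -0.025 -0.0175 0 0; -0.025 -0.0175 0 0; 0 0 -0.02 0; 0 0 0 0"

```text
time: 10.07
tool_pos: [0.439, -0.008, 0.1405]
tcp_rot: [0.139, -3.136, -0.0]
wrist_force: [-0.1, 0.4, -0.7]
width: -0.001
grip_force: 0.0
```

```bash
python3 - <<'E'
from h import *
theta()
for n in("side","top"):
    p,d,K,P,R=cam(n);w=cloud(d,K,P,R)
    H,S,V=[x.astype(int) for x in cv2.split(cv2.cvtColor(p,cv2.COLOR_BGR2HSV))]
    box=(abs(w[...,0]-.445)<.04)&(abs(w[...,1]-.05)<.1)&(w[...,2]>.02)&(w[...,2]<.06)
    for nm,m in(("blue",(abs(H-110)<12)&(S>130)),("red",((H<8)|(H>172))&(S>130))):
        q=w[m&box]
        if len(q): print(n,nm,len(q),((np.percentile(q,3,0)+np.percentile(q,97,0))/2).round(4),np.ptp(q,0).round(3))
    cv2.imwrite("pics/side4.png",cv2.resize(p[135:265,180:325],None,fx=5,fy=4.4,interpolation=cv2.INTER_CUBIC)) if n=="side" else 0
E
```

```text
shield rect [ 31.5  87.2  54.6 131.7  89.8] theta 3.3
10.125 [ 0.4399 -0.0079  0.1412] [ 0.07 -0.75  0.06]
side blue 76 [ 0.4455 -0.0083  0.0357] [0.021 0.033 0.012]
side red 63 [0.4353 0.1053 0.0355] [0.02  0.041 0.009]
top red 127 [0.4354 0.1087 0.0382] [0.023 0.032 0.016]
```

View pics/side4.png

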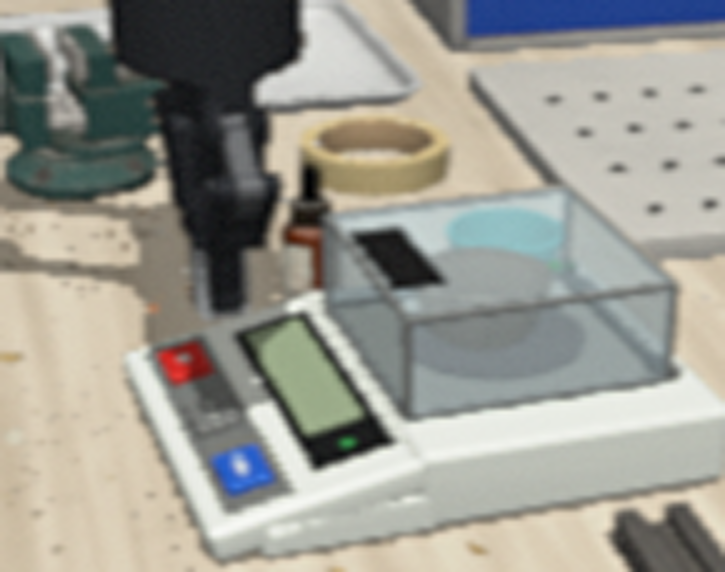

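>>> carry_out:
  series: "0 0 -0.03 0; 0 0 -0.025 0; 0 0 -0.015 0; 0 0 -0.006 0; 0 0 0 0; 0 0 -0.001 0; 0 0 -0.001 0; 0 0 -0.001 0; 0 0 0 0"

```text
time: 11.35
tool_pos: [0.4402, -0.0078, 0.0622]
tcp_rot: [-0.14, 3.138, -0.0]
wrist_force: [0.2, 0.7, 0.4]
width: -0.002
grip_force: 0.0
```

>>> carry_out:
  series: "0 0 -0.001 0; 0 0 -0.001 0; 0 0 -0.001 0; 0 0 -0.001 0; 0 0 -0.001 0; 0 0 -0.001 0; 0 0 0 0"

```text
time: 12.22
tool_pos: [0.4401, -0.0078, 0.0561]
tcp_rot: [0.14, -3.138, -0.0]
wrist_force: [0.7, 0.1, -0.3]
width: 0.001
grip_force: 0.0
```

>>> carry_out:
  series: "0 0 -0.001 0; 0 0 -0.001 0; 0 0 0 0"

```text
time: 12.6
tool_pos: [0.4401, -0.0078, 0.0541]
tcp_rot: [0.14, -3.138, -0.0]
wrist_force: [0.6, -0.3, 0.2]
width: 0.004
grip_force: 0.0
```

>>> carry_out:
  series: "0 0 -0.001 0; 0 0 -0.0005 0; 0 0 0 0"

```text
time: 12.98
tool_pos: [0.4404, -0.0078, 0.0528]
tcp_rot: [-0.14, 3.138, -0.0]
wrist_force: [0.3, -0.2, 2.1]
width: 0.0
grip_force: 0.7
```

>>> carry_out:
  series: "0 0 -0.0005 0; 0 0 -0.0005 0; 0 0 -0.0005 0; 0 0 -0.0005 0; 0 0 0 0"

```text
time: 13.6
tool_pos: [0.4407, -0.0078, 0.0509]
tcp_rot: [-0.14, 3.138, -0.0]
wrist_force: [1.7, 0.6, 3.9]
width: 0.003
grip_force: 1.4
```

>>> carry_out:
  series: "0 0 -0.0005 0; 0 0 -0.0005 0; 0 0 -0.0005 0; 0 0 0 0"

```text
time: 14.1
tool_pos: [0.4406, -0.0079, 0.0494]
tcp_rot: [-0.14, 3.138, -0.0]
wrist_force: [0.9, -0.5, 4.7]
width: 0.001
grip_force: 1.9
```

>>> carry_out:
  series: "0 0 -0.0005 0; 0 0 -0.0005 0; 0 0 0 0"

```text
time: 14.48
tool_pos: [0.4407, -0.0079, 0.0488]
tcp_rot: [-0.14, 3.138, -0.0]
wrist_force: [1.1, 0.9, 8.5]
width: -0.0
grip_force: 3.9
```

>>> carry_out:
  series: "0 0 0.0015 0; 0 0 0.002 0; 0 0 0.003 0; 0 0 0.01 0; -0.005 0 0.02 0; -0.01 0 0.03 0; -0.01 0 0.04 0; 0 0 0.04 0; 0 0 0 0; 0 0 0 0"

```text
time: 15.72
tool_pos: [0.4144, -0.0078, 0.1942]
tcp_rot: [0.14, -3.137, -0.0]
wrist_force: [-0.9, 1.1, 0.3]
width: 0.003
grip_force: 0.0
```

```bash
python3 - <<'E'
from h import *
theta()
p,d,K,P,R=cam("side");w=cloud(d,K,P,R)
z=np.load("side0.npz");p0=z["p"]
H,S,V=[x.astype(int) for x in cv2.split(cv2.cvtColor(p,cv2.COLOR_BGR2HSV))]
q=w[(abs(H-110)<12)&(S>130)&(abs(w[...,0]-.445)<.04)&(abs(w[...,1]+.005)<.04)&(w[...,2]>.02)&(w[...,2]<.06)]
print(len(q),((np.percentile(q,3,0)+np.percentile(q,97,0))/2).round(4))
cv2.imwrite("pics/side5.png",cv2.resize(p[135:300,180:350],None,fx=4.5,fy=3.6,interpolation=cv2.INTER_CUBIC))
E
```

```text
shield rect [ 31.7  87.   54.  131.3  90. ] theta 3.2
15.775 [ 0.414  -0.0077  0.1934] [ 1.09  0.06 -0.07]
76 [ 0.4454 -0.0077  0.036 ]
```

View pics/side5.png

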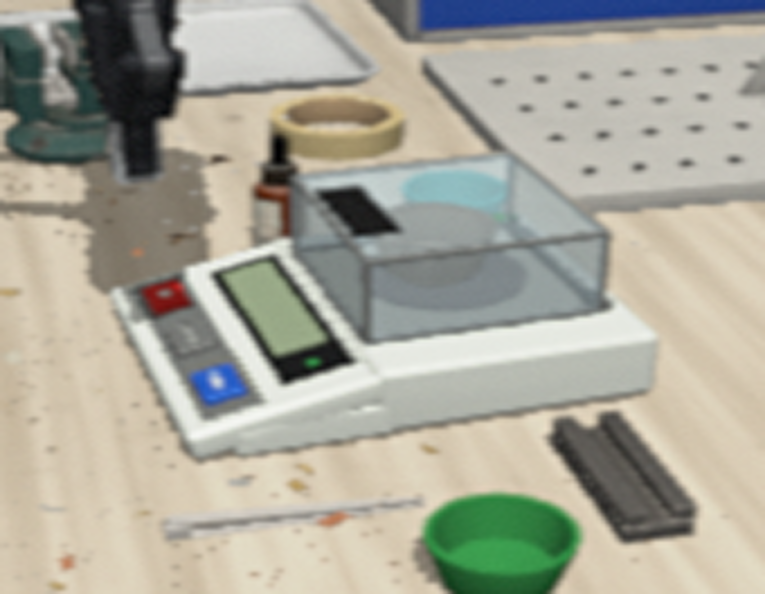

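The shield is shut with its rim on the case, the blue key at (218,383) is back up, nothing else has moved, and the arm is clear.

```bash
python3 -c "
from workcell import bot
print(bot.finish_job())"
```

```text
the job is handed in; nothing more can be done
None
```

The draught shield is fully shut, the blue tare key was pressed to its stop and sprang back, the arm is withdrawn with nothing else disturbed as far as the camera shows, and the job is handed in at about 16 s.

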